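# Put the serving board away in the tea cabinet and shut its door

## Task

Take the wooden serving board out of the drying rack and put it away in the tea cabinet: set it down gently on the slats, handle up, with its foot behind and against the plate rail, leaning flat back against the cabinet's back panel, and let go. Then swing the mesh door fully shut. Leave the teapot, the saucers, the tea caddy and the coaster box where they are.

Things in the scene. Friction and masses are not known exactly. Their poses are not given: they have to be found in the camera images.
- board_mid (a point): Flat wooden serving board (about 0.2 kg), 14 mm thick: square blade 130 x 130 mm with a handle 36 mm wide above its middle, 195 mm tall in all. Point: its centre, half-way up, 97.5 mm above the foot edge; the handle (130 to 195 mm above the foot edge) has its middle 65 mm along +z from here. Axes: x through the thickness, y across the width, z towards the handle. Starts upright in the rack.
- board_foot (a point): Middle of the same board's lower (foot) edge, half-way through the thickness. Same axes.
- rack: Fixed pine drying rack, 172 mm long (x), 150 mm wide (y): two rails along x whose tops are 24 mm above the counter, with pairs of dowels 8 mm thick standing up to 82 mm above the counter. The board stands on the rails in the middle slot, which is 20 mm wide in x. Origin: centre of its underside; the board's plane is across x.
- cabinet: Fixed open-topped pine cabinet, 364 mm wide (y), 220 deep (x), z up; front faces -x. Origin: centre of its underside. Floor of slats running front to back, tops at z = 30 mm. Back panel: inner face at x = 98, top edge z = 129. Cheeks 340 mm apart inside, tops z = 130. Mesh hood folded over behind the back, lower than it. Hinged mesh door at the front.
- rail_foot (a point): Foot of the plate rail's rear face, mid-width, level with the slats' top; axes as the cabinet's. The rail is a batten lying on the slats across the whole width, cabinet x = 38 to 54 mm, top at z = 48 mm; the channel between it and the back panel is 44 mm wide.
- back_top (a point): Top edge of the back panel's inner face, mid-width; axes as the cabinet's. With its foot against the plate rail and its back on this edge the board leans about 0.29 rad (17 degrees) from upright.
- cab_door (a joint): Mesh door's hinge angle in rad: 0 is fully shut, larger is more open; it starts standing open and stays where it is left (light friction, under 1 N at the free end). Seen from above it opens anticlockwise about door_hinge.
- door_hinge (a point): On the door's upright hinge axis, at the top edge of the door, 128 mm above the counter. Axes turn with the door: y from hinge to free edge, -x out of its outer face, z up. Door: framed wire mesh, 350 mm wide, 14 thick (x = -14 to 0 here), 6 to 128 mm above the counter; brass knob 18 mm out of the outer face, 336 mm from the hinge, 66 mm above the counter.
- door_free (a point): Point on the outer face of the door at its top edge, 300 mm from the hinge, towards the free edge.
- teapot: Brown glass teapot, body 100 mm across, 104 mm tall, 143 mm over spout (+y) and handle; on the slats in front of the plate rail. Origin: centre of its underside. Leave alone.
- saucers: Short stack of white saucers, 120 mm across, 43 mm tall, on the slats in front of the plate rail. Origin: centre of its underside. Leave alone.
- caddy: Steel tea caddy with a twist cap, 77 mm across, 115 mm tall, on the counter. Origin: centre of its underside. Leave alone.
- coaster_box: Round plastic coaster box, 108 mm across, 49 mm tall, on the counter. Origin: centre of its underside. Leave alone.
There are look-alikes about, which are no part of the job. What is meant by the part that bears board_mid is not turquoise, and is the smaller of those in its own colour.

How it is judged (in metres and radians):
On the way, in this order (a step that is already met when the one before it is completed fails the run):
1. the board leans in the cabinet, foot on the slats behind and against the plate rail, let go (x of board_foot in the frame of cabinet between 0.055 and 0.0725 m and z of board_foot in the frame of cabinet between 0.025 and 0.04 m and angle between board_foot's own z axis and vertical between 0.17 and 0.38 rad and x of board_mid in the frame of cabinet above 0.075 m and angle between the y axis of board_foot and the y axis of cabinet, either way round below 0.12 rad and contact force between board and the fingers below 0.05 N), for 0.3 s.
2. the mesh door is shut (value of joint cab_door below 0.06 rad), for 0.2 s.
At the end, for the whole second after the job is handed in: Board let go, handle up, foot on the slats behind the plate rail (within about 10 mm of it), leaning 0.17 to 0.38 rad on the back panel, in line with it within 0.12 rad, at rest; mesh door under 0.06 rad; teapot, saucers, caddy and coaster box within 20 mm of their starts (x of board_foot in the frame of cabinet between 0.055 and 0.0725 m and z of board_foot in the frame of cabinet between 0.025 and 0.04 m and angle between board_foot's own z axis and vertical between 0.17 and 0.38 rad and x of board_mid in the frame of cabinet above 0.075 m and angle between the y axis of board_foot and the y axis of cabinet, either way round below 0.12 rad and y of board_foot in the frame of cabinet between -0.11 and 0.11 m and linear speed of board below 0.02 m/s and value of joint cab_door below 0.06 rad and distance of each of teapot, saucers, caddy, coaster_box from where it was at the start of the episode below 0.02 m); the robot touches nothing.
It fails at once if the board was dropped or slammed onto the slats (z of board_foot in the frame of cabinet below 0.05 m and x of board_foot in the frame of cabinet between -0.12 and 0.12 m and y of board_foot in the frame of cabinet between -0.18 and 0.18 m and linear speed of board above 0.45 m/s).
It fails at once if the teapot, saucers, caddy or coaster box was moved more than 20 mm or tipped (distance of any of teapot, saucers, caddy, coaster_box from where it was at the start of the episode above 0.02 m or angle between any of teapot, caddy's own z axis and vertical above 0.3 rad).
It also fails if it takes over 59 s, if anything falls off the work surface, if the arm or the gripper's body presses on something with over 40 N, if the wrist force passes 120 N, or if a joint passes its speed limit or range.

## Robot

A 7-joint arm with a two-finger parallel gripper is mounted at the origin on the work surface. World frame = base frame: x ahead of the robot, y to its left, z up, the work surface at z = 0. Lengths are in mm, angles in rad, forces in N, time in s.
With the tool pointing down it reaches from about 400 to 875 mm from the base axis. Payload 4.4 kg.
Tool frame: the origin (TCP) lies midway between the tips of the shut fingers; the grasp point (between the pads) lies 19 mm behind it; z points along the fingers, y is the direction in which the jaws open and shut (so a half turn about z gives the same grasp; the last joint's range is limited). The gripper opens to 85 mm and grips with 20 to 120 N. Pads are 22 mm wide; open, the fingers measure 114 mm over their backs; the gripper's body (76 mm by 85 mm) begins 54 mm behind the grasp point. The pads swing forward as they close: fully open they stand 13 mm farther back than shut.
Start: joints at [1.076, 0.628, 0.038, 1.517, -0.027, 0.996, -0.02], TCP at [270.285, -591.155, 231.313] pointing down, gripper open.
Joint ranges: [-3.06, 3.06], [-0.37, 2.12], [-1.25, 1.32], [0.18, 2.47], [-1.1, 4.24], [0.23, 1.98], [-2.94, 2.94]. Speed limits (rad/s): [2.57, 2.57, 3.14, 3.14, 3.14, 3.14, 3.14].

## Interface

Orientations are given as [roll, pitch, yaw] about the fixed x, y, z axes, in that order (R = Rz(yaw) Ry(pitch) Rx(roll)).
In Python, from cell import * gives the robot as it stands. The module is installed in compiled form; this text tells all that it offers.
- The arm moves only by the tool move_arm, never from a script. Its argument "series" is a list of rows, each a list of 2 entries, a list of its own where there are three numbers: the shift along the tool's x, y, z in m, then the turn about the tool's z in rad. In form: [[[x, y, z], yaw], ...]. A call has 1 to 5 rows; each row is the pose to reach, as a shift and turn from the pose measured when the call began, along the tool's axes at that moment; what a row does not reach only later rows make up. A row lasts 1/8 s, in which the tool goes at most 62.5 mm and 10.7 degrees, less where a joint would pass 70% of its speed; a pose out of reach is approached as far as the arm can. A call with a gripper value outside its range is refused whole. "claw" is the opening, from 0 (shut) to 1 (fully open), set as the call begins (left out, the last holds). The fingers move at their own pace and stop on an object; the grip force is fixed at half the most. Time passes only in rows, so rows that repeat a pose let the fingers close. It gives the time, the measured TCP pose, the force and the opening at its end, in the units of the state.
- read_state(): the state, without advancing time (a new reading comes with each control period).
- get_image(name): name is "scene" or "top" or "wrist"; returns the picture (480x640x3 uint8, blue, green, red); there is no depth.
- camera_model(name): a dict with "fov_y" (degrees; the focal length in pixels is half the picture's height over the tangent of half this angle, whatever the lens; pixels are square), "cx", "cy" (the principal point, pixels), "k1" (the pictures are not rectified: a ray, as slopes to the right and down, at radius r is drawn at 1 + k1 r^2 times it, then the intrinsics apply), "pose" (4x4, takes a point from camera to world coordinates); the wrist camera has in their place "tool_from_camera" (4x4, takes a point from camera to tool coordinates, whose origin is the TCP and whose axes are the flange's). Camera axes: x right, y down, z forward; pixel columns grow to the right and rows downward; lengths in mm; the calibration is good to about 2 mm. A picture is of the moment at which its call begins: read the wrist's pose just before it. camera_model takes no time and is no camera call.
- finish_job(): hands the job in, once; it reports no verdict.
The state is a dict: "clock": time; "qpos": joint angles; "qd": joint speeds; "tau": joint torques, N m; "eef_pos": TCP position; "tool_rot": TCP orientation; "force": force on the tool from outside, world axes, zero at the start; "torque": the same for the moment, N m; "width": finger opening in mm.
Only numpy, scipy, OpenCV 4.12 (cv2) and the standard library are available. Lean on these libraries where they do the work, as an engineer would, in place of code of your own. Each camera call takes 0.05 s, during which the arm holds its last target. There are 200 camera calls.

## Working session

There is one attempt and no reset: what is moved stays moved. The work goes in short steps, Python scripts to look and compute and a tool call to move; the robot and the scene stay as the last step left them, time stands still between calls to the robot, and variables do not carry over. Pictures are saved under pics/ and viewed, about 8 in all and at most 12, crops included, and the job is handed in when it is done.

Besides the shell and the picture viewer there is one more tool, called as name([rows], argument=value, ...), one row to a line, values as JSON. move_arm: Moves the arm, as the interface text tells. Its arguments: {"type":"object","properties":{"series":{"type":"array"},"claw":{"type":"number"}},"required":["series"]}

```bash
mkdir -p pics; python3 - <<'E'
from cell import *
import cv2,numpy as np
s=read_state();print({k:np.round(v,3).tolist() for k,v in s.items()})
for n in("scene","top"):
    cv2.imwrite(f"pics/{n}0.png",get_image(n))
for n in("scene","top","wrist"):
    m=camera_model(n);print(n,{k:np.round(v,4).tolist() for k,v in m.items()})
E
```

```text
{'clock': 0.0, 'qpos': [1.076, 0.629, 0.038, 1.518, -0.027, 0.996, -0.02], 'qd': [-0.001, -0.001, 0.001, -0.001, -0.001, 0.001, -0.001], 'tau': [-0.001, -56.34, 1.226, -19.345, 0.011, 0.011, -0.0], 'eef_pos': [270.027, -590.559, 230.4], 'tool_rot': [-3.14, 0.0, 0.429], 'force': [-0.733, 0.116, 0.814], 'torque': [0.012, -0.058, 0.019], 'width': 85.73}
scene {'fov_y': 52.0129, 'cx': 315.0775, 'cy': 241.633, 'k1': -0.1139, 'pose': [[-0.2392, 0.7241, -0.6469, 1337.9384], [0.9709, 0.1845, -0.1525, 306.3745], [0.0089, -0.6646, -0.7471, 1055.2972], [0.0, 0.0, 0.0, 1.0]]}
top {'fov_y': 46.0155, 'cx': 314.2222, 'cy': 245.7577, 'k1': 0.0138, 'pose': [[-0.0144, -0.9976, 0.0679, 384.9588], [-0.9998, 0.0136, -0.0123, 109.7572], [0.0113, -0.0681, -0.9976, 1484.1275], [0.0, 0.0, 0.0, 1.0]]}
wrist {'fov_y': 68.7097, 'cx': 320.412, 'cy': 243.8897, 'k1': -0.0678, 'tool_from_camera': [[0.0007, -0.9493, -0.3145, 81.7507], [1.0, 0.0005, 0.0007, -0.6674], [-0.0005, -0.3145, 0.9493, -141.7054], [0.0, 0.0, 0.0, 1.0]]}
```

View pics/scene0.png

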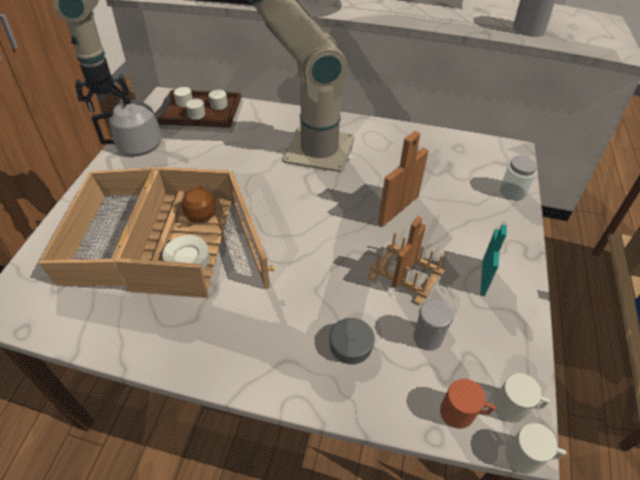

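View pics/top0.png

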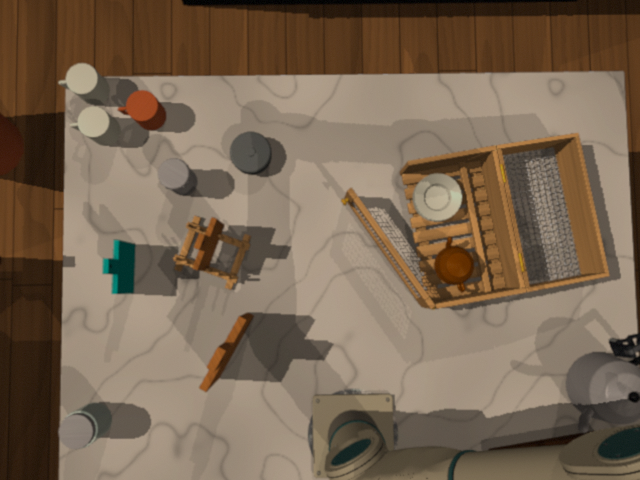

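The scene shows three candidates. The brown board in the rack is at scene (410,255) / top (208,245), the larger brown board stands on the counter at scene (405,180) / top (225,352), and the turquoise one is at scene (493,262) / top (120,267). The rack board fits, as it is not turquoise and is the smaller of the brown two. I'll enlarge it to confirm, together with the cabinet.

```bash
cat > h.py <<'E'
import numpy as np,cv2
from cell import *
from scipy.spatial.transform import Rotation as R
def K(m):
    f=240/np.tan(np.radians(m["fov_y"])/2);return f,m["cx"],m["cy"],m["k1"]
def Twrist(s,m):
    T=np.eye(4);T[:3,:3]=R.from_euler('xyz',s["tool_rot"]).as_matrix();T[:3,3]=s["eef_pos"];return T@np.array(m["tool_from_camera"])
def hit(m,px,z,P=None):
    "pixel(s) -> world on plane z"
    P=np.array(m["pose"]) if P is None else P
    f,cx,cy,k=K(m);d=(np.atleast_2d(px).astype(float)-[cx,cy])/f;u=d.copy()
    for _ in range(20):u=d/(1+k*(u**2).sum(1,keepdims=True))
    v=np.c_[u,np.ones(len(u))]@P[:3,:3].T
    return P[:3,3]+v*((np.asarray(z)-P[2,3])/v[:,2])[:,None] if np.ndim(z) else P[:3,3]+v*((z-P[2,3])/v[:,2:3])
def proj(m,X,P=None):
    P=np.array(m["pose"]) if P is None else P
    f,cx,cy,k=K(m);c=(np.atleast_2d(X)-P[:3,3])@P[:3,:3];u=c[:,:2]/c[:,2:]
    return u*(1+k*(u**2).sum(1,keepdims=True))*f+[cx,cy]
E
python3 - <<'E'
import cv2,numpy as np
t=cv2.imread("pics/top0.png");s=cv2.imread("pics/scene0.png")
r=lambda i,w,h:cv2.resize(i,(w,h),interpolation=cv2.INTER_CUBIC)
a=np.hstack([r(t[190:300,160:270],300,300),r(s[200:310,360:460],273,300)])
c=r(t[120:320,330:620],435,300)
q=r(s[150:310,20:290],365,216)
o=np.zeros((600,800,3),np.uint8);o[:300,:573]=a;o[300:,:435]=c;o[300:516,435:]=q
cv2.imwrite("pics/c1.png",o)
E
```

```text
(no output)
```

View pics/c1.png

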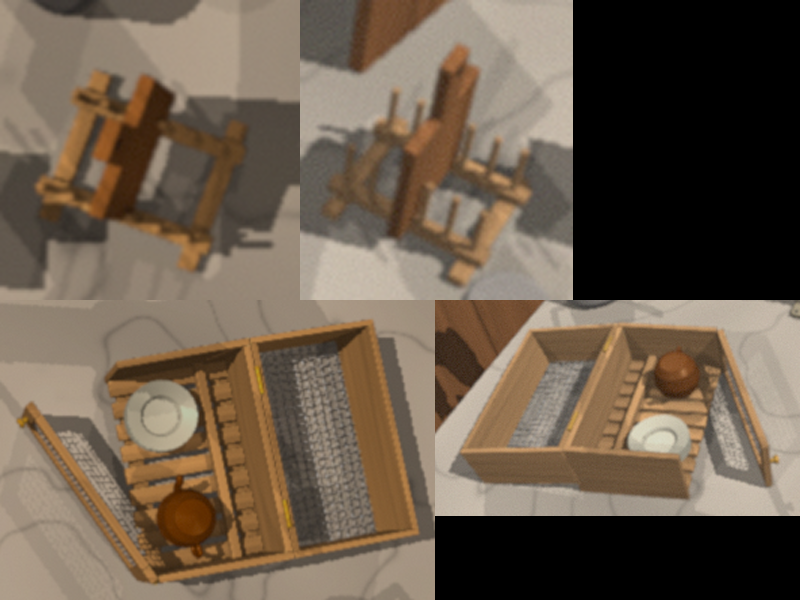

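The crop confirms the small brown board in the rack. It has a square blade with the handle up, at crop (120,145), which is top about (203,242).

```bash
python3 - <<'E'
from h import *
m=camera_model("top")
a=lambda x,y:[160+x/2.727,190+y/2.727]
c=lambda x,y:[330+x/1.5,120+(y-300)/1.5]
def p(n,px,z):print(n,hit(m,px,z)[0].round(0))
p("handle top",a(110,140),219)
p("blade top A",a(148,80),154);p("blade top B",a(93,213),154)
p("rack c",a(143,168),24)
p("cheekL front",c(108,370),130);p("cheekR front",c(152,580),130)
p("back in L",c(246,345),129);p("back in R",c(283,552),129)
p("rail L",c(200,372),48);p("rail R",c(237,555),48)
p("knob",c(22,425),66);p("free",c(32,405),128)
p("teapot",c(187,515),100);p("saucer",c(162,417),73)
p("caddy",[175,175],115);p("coaster",[250,153],49)
E
```

```text
handle top [484. 349. 219.]
blade top A [541. 328. 154.]
blade top B [427. 376. 154.]
rack c [473. 355.  24.]
cheekL front [ 667. -123.  130.]
cheekR front [ 328. -184.  130.]
back in L [ 705. -348.  129.]
back in R [ 369. -395.  129.]
rail L [ 678. -295.   48.]
rail R [ 364. -348.   48.]
knob [588.  14.  66.]
free [611.   1. 128.]
teapot [ 431. -251.  100.]
saucer [ 597. -221.   73.]
caddy [656. 430. 115.]
coaster [724. 254.  49.]
```

```bash
cat > go.py <<'E'
import sys
from h import *
def rel(t,yaw):
    s=read_state();M=R.from_euler('xyz',s["tool_rot"]).as_matrix()
    d=M.T@(np.array(t)-s["eef_pos"])/1000
    print("now",s["eef_pos"].round(1) if hasattr(s["eef_pos"],'round') else s["eef_pos"],np.round(s["tool_rot"],3),"shift",d.round(4),"turn",round(float((s["tool_rot"][2]-yaw+np.pi/2)%np.pi-np.pi/2),3),"rows",np.linalg.norm(d)/.0625)
if __name__=="__main__":rel([float(a) for a in sys.argv[1:4]],float(sys.argv[4]))
E
python3 go.py 480 -300 370 0.1
```

```text
now [ 270.1 -590.6  230.5] [-3.14  -0.     0.429] shift [ 0.3118 -0.1773 -0.1392] turn 0.329 rows 6.1555262369058985
```

move_arm([
  [[0.02, -0.01, -0.05], 0],
  [[0.07, -0.04, -0.08], 0.1],
  [[0.12, -0.07, -0.11], 0.2],
  [[0.17, -0.1, -0.14], 0.3],
  [[0.22, -0.13, -0.14], 0.33],
], claw=1)

```text
clock: 0.72
eef_pos: [415.1, -384.1, 372.4]
tool_rot: [3.14, -0.002, 0.096]
force: [1.5, -0.1, -0.5]
width: 85.3
```

```bash
python3 go.py 470 -50 370 -0.4
```

```text
now [ 415.1 -384.1  372.4] [ 3.14e+00 -2.00e-03  9.60e-02] shift [ 0.0867 -0.3273  0.0021] turn 0.496 rows 5.417163263283043
```

move_arm([
  [[0.02, -0.06, 0], 0.1],
  [[0.04, -0.12, 0], 0.2],
  [[0.06, -0.18, 0], 0.3],
  [[0.075, -0.24, 0], 0.4],
  [[0.085, -0.3, 0], 0.49],
])

```text
clock: 1.35
eef_pos: [470.9, -75.8, 371.9]
tool_rot: [3.141, -0.002, -0.397]
force: [1.3, 0.1, -0.2]
width: 85.6
```

```bash
python3 go.py 480 330 360 -0.4
```

```text
now [470.9 -75.8 371.9] [ 3.141e+00 -2.000e-03 -3.970e-01] shift [-0.1485 -0.3778  0.0114] turn 0.003 rows 6.4978172508600025
```

move_arm([
  [[-0.022, -0.056, 0], 0],
  [[-0.044, -0.112, 0], 0],
  [[-0.066, -0.168, 0], 0],
  [[-0.088, -0.224, 0], 0],
  [[-0.11, -0.28, 0], 0],
])

```text
clock: 1.98
eef_pos: [477.3, 226.7, 371.3]
tool_rot: [3.141, -0.002, -0.397]
force: [1.2, -1.3, 0.2]
width: 85.2
```

move_arm([
  [[-0.02, -0.05, 0], 0],
  [[-0.038, -0.098, 0], 0],
  [[-0.038, -0.098, 0], 0],
])

```text
clock: 2.35
eef_pos: [478.1, 336.6, 369.9]
tool_rot: [3.141, 0.001, -0.39]
force: [-0.3, 0.1, 1.1]
width: 85.4
```

```bash
python3 - <<'E'
from h import *
s=read_state();print(s["eef_pos"],s["tool_rot"]);im=get_image("wrist")
np.save("s1.npy",np.r_[s["eef_pos"],s["tool_rot"]]);cv2.imwrite("pics/w1.png",im)
E
```

```text
[478.14969962 336.59777661 369.94175367] [ 3.14148399e+00  7.16290472e-04 -3.89522203e-01]
```

View pics/w1.png

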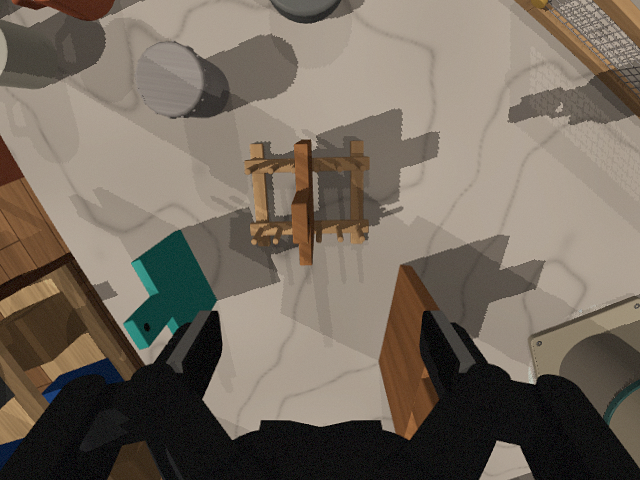

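```bash
python3 - <<'E'
import cv2
i=cv2.imread("pics/w1.png")[130:275,235:380];cv2.imwrite("pics/w1c.png",cv2.resize(i,(580,580),interpolation=cv2.INTER_CUBIC))
E
```

```text
(no output)
```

View pics/w1c.png

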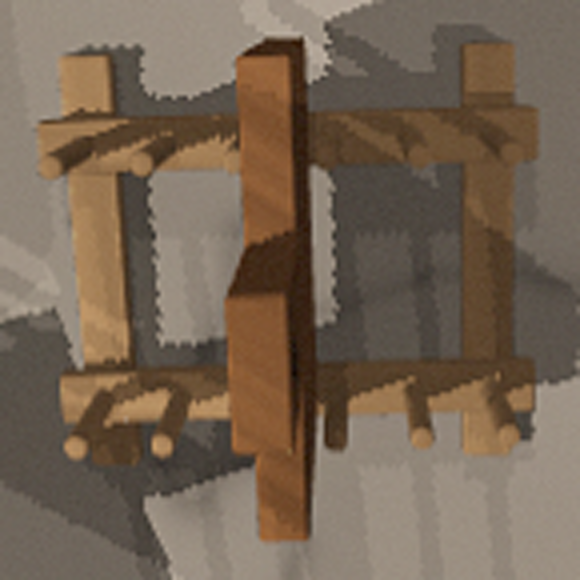

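The handle's top face is at crop (226–293, 293–455). The blade's top edge runs from (264,55) to (283,539).

```bash
python3 - <<'E'
from h import *
m=camera_model("wrist");v=np.load("s1.npy");P=Twrist(dict(eef_pos=v[:3],tool_rot=v[3:]),m)
c=lambda *q:[[235+x/4,130+y/4] for x,y in q]
h=hit(m,c((226,293),(288,293),(293,455),(232,452)),219,P);print(h.round(1),h.mean(0),np.linalg.norm(h[0]-h[3]),np.linalg.norm(h[0]-h[1]))
b=hit(m,c((264,55),(283,539)),154,P);print(b.round(1),b.mean(0),np.linalg.norm(b[0]-b[1]),np.arctan2(*(b[0]-b[1])[1::-1]))
E
python3 go.py 482 346 290 -0.395
```

```text
[[506.5 352.5 219. ]
 [501.6 340.4 219. ]
 [467.9 353.4 219. ]
 [473.6 365.6 219. ]] [487.39625921 352.96333884 219.        ] 35.439209120124154 13.128788837084123
[[547.2 330.1 154. ]
 [427.6 375.8 154. ]] [487.39652267 352.94104215 154.        ] 128.10302623474468 -0.3648548597649336
now [479.2 333.3 370.1] [ 3.139e+00 -1.000e-03 -3.930e-01] shift [-0.0023 -0.013   0.0801] turn 0.002 rows 1.2988877975907398
```

```bash
python3 go.py 487.4 353 172 -0.365
```

```text
now [479.2 333.3 370.1] [ 3.139e+00 -1.000e-03 -3.930e-01] shift [-0.0002 -0.0218  0.1981] turn -0.028 rows 3.1884418111280644
```

move_arm([
  [[0, -0.022, 0.03], -0.028],
  [[0, -0.022, 0.08], -0.028],
  [[0, -0.022, 0.13], -0.028],
  [[0, -0.022, 0.17], -0.028],
  [[0, -0.022, 0.198], -0.028],
], claw=1)

```text
clock: 3.02
eef_pos: [487.6, 350.2, 170.2]
tool_rot: [3.136, -0.001, -0.368]
force: [-0.8, -0.1, 1.1]
width: 85.3
```

```bash
python3 go.py 487.4 353 172 -0.365
```

```text
now [487.6 350.2 170.2] [ 3.136e+00 -1.000e-03 -3.680e-01] shift [-0.0012 -0.0025 -0.0018] turn -0.003 rows 0.05297308780466578
```

move_arm([
  [[0, -0.003, 0], 0],
  [[0, -0.003, 0], 0],
  [[0, -0.003, 0], 0],
  [[0, -0.003, 0], 0],
  [[0, -0.003, 0], 0],
], claw=0)

```text
clock: 3.65
eef_pos: [489.3, 353.3, 171.5]
tool_rot: [3.138, -0.002, -0.368]
force: [-0.2, -0.8, 7.2]
width: 13.0
```

move_arm([
  [[0, 0, 0], 0],
  [[0, 0, 0], 0],
  [[0, 0, 0], 0],
  [[0, 0, 0], 0],
  [[0, 0, 0], 0],
])

```text
clock: 4.28
eef_pos: [489.3, 353.2, 171.5]
tool_rot: [3.138, -0.002, -0.368]
force: [0.4, -0.8, 1.1]
width: 13.7
```

```bash
python3 go.py 487 353 330 -0.365
```

```text
now [489.3 353.2 171.5] [ 3.138e+00 -2.000e-03 -3.680e-01] shift [-0.0017  0.0017 -0.1585] turn -0.003 rows 2.5357799668840757
```

move_arm([
  [[0, 0, -0.02], 0],
  [[0, 0, -0.06], 0],
  [[0, 0, -0.1], 0],
  [[0, 0, -0.14], 0],
  [[0, 0, -0.155], 0],
])

```text
clock: 4.9
eef_pos: [489.9, 354.6, 328.5]
tool_rot: [3.141, -0.004, -0.368]
force: [0.2, 0.7, -2.7]
width: 13.6
```

```bash
python3 - <<'E'
from h import *
# cabinet rough frame from front cheeks/back/rail points
y=np.array([336,47.])/np.hypot(336,47)+np.array([339,61.])/np.hypot(339,61)+np.array([314,53.])/np.hypot(314,53);y/=np.linalg.norm(y);x=np.array([y[1],-y[0]])
print("yaw of y",np.arctan2(y[1],y[0]))
for n,p,cx,cy in [("chL",(667,-123),-110,182),("chR",(328,-184),-110,-182),("bL",(705,-348),98,170),("bR",(369,-395),98,-170),("rL",(678,-295),54,170),("rR",(364,-348),54,-170)]:
    print(n,(np.array(p)-cx*x-cy*y).round(1))
s=read_state();print(s["eef_pos"],s["width"])
E
python3 go.py 530 -50 330 0.165
```

```text
yaw of y 0.16140992615232097
chL [ 505.  -260.8]
chR [ 525.3 -263.3]
bL [ 521.5 -278.6]
bR [ 521. -271.]
rL [ 501.5 -269. ]
rR [ 523.1 -267.4]
[489.86892372 354.6107322  328.49635755] 13.551956200395734
now [489.9 354.6 328.5] [ 3.141 -0.004 -0.368] shift [ 0.1829  0.3631 -0.0005] turn -0.533 rows 6.5055812854230455
```

move_arm([
  [[0.015, 0.03, 0], -0.08],
  [[0.045, 0.085, 0], -0.2],
  [[0.073, 0.142, 0], -0.3],
  [[0.1, 0.2, 0], -0.4],
  [[0.13, 0.257, 0], -0.5],
])

```text
clock: 5.52
eef_pos: [517.4, 70.4, 327.8]
tool_rot: [3.139, -0.0, 0.136]
force: [0.8, 0.4, -1.9]
width: 13.3
```

```bash
python3 go.py 520 -210 330 0.163
```

```text
now [517.4  70.4 327.8] [ 3.139 -0.     0.136] shift [-0.0354  0.2782 -0.0015] turn -0.027 rows 4.487168840859142
```

move_arm([
  [[-0.007, 0.06, 0], -0.027],
  [[-0.014, 0.12, 0], -0.027],
  [[-0.021, 0.18, 0], -0.027],
  [[-0.03, 0.23, 0], -0.027],
  [[-0.035, 0.275, 0], -0.027],
])

```text
clock: 6.15
eef_pos: [518.7, -208.8, 326.9]
tool_rot: [3.14, 0.002, 0.162]
force: [0.7, -0.1, -1.4]
width: 13.3
```

move_arm([
  [[0, 0, 0], 0],
  [[0, 0, 0], 0],
])

```text
clock: 6.4
eef_pos: [518.1, -207.9, 325.5]
tool_rot: [-3.141, 0.004, 0.162]
force: [0.1, 0.1, -1.5]
width: 13.4
```

```bash
python3 - <<'E'
from h import *
s=read_state();print(s["eef_pos"],s["tool_rot"]);im=get_image("wrist")
np.save("s2.npy",np.r_[s["eef_pos"],s["tool_rot"]]);cv2.imwrite("pics/w2.png",im)
cv2.imwrite("pics/w2b.png",cv2.resize(im,(800,600),interpolation=cv2.INTER_CUBIC))
E
```

```text
[ 518.06059629 -207.93869229  325.51404264] [-3.14085361  0.00434538  0.16152052]
```

View pics/w2b.png

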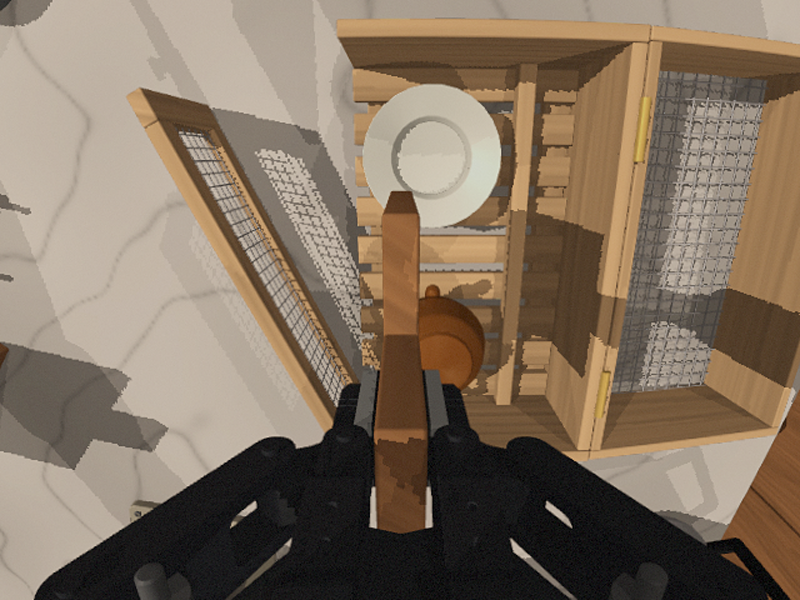

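The view shows the back panel's inner top edge from (636,75) to (584,430), and the rail's top rear edge from (537,68) to (512,400) and front edge from (518,68) to (496,400). The door is on the left from (130,92), and the board is held straight.

```bash
python3 - <<'E'
from h import *
m=camera_model("wrist");v=np.load("s2.npy");P=Twrist(dict(eef_pos=v[:3],tool_rot=v[3:]),m)
L={}
for n,a,b,z in [("back98",(636,75),(584,430),129),("rail54",(537,68),(512,400),48),("rail38",(518,68),(496,400),48)]:
    h=hit(m,np.array([a,b])/1.25,z,P);d=h[0]-h[1];print(n,h.round(1).tolist(),"ang",np.arctan2(d[1],d[0]).round(4));L[n]=h
h=hit(m,np.array([[338,22],[347,40],[130,92],[172,122]])/1.25,[130,130,128,128],P);print(h.round(1))
# perpendicular x distance from TCP along cab x (yaw .162)
for yaw in(.155,.165,.175):
    x=np.array([np.sin(yaw),-np.cos(yaw)])
    print(yaw,{n:((h[:,:2]-v[:2])@x).round(1).tolist() for n,h in L.items()})
# held board: foot far-end corners (blade end edge at tool +65)
b=hit(m,np.array([[385,213],[418,213]])/1.25,178+130,P);print(b,(b[:,:2]-v[:2])@x)
E
```

```text
back98 [[685.5, -350.5, 129.0], [394.8, -397.6, 129.0]] ang 0.1608
rail54 [[694.6, -298.8, 48.0], [371.4, -354.7, 48.0]] ang 0.1712
rail38 [[691.5, -282.4, 48.0], [368.7, -337.3, 48.0]] ang 0.1684
[[ 681.6 -137.   130. ]
 [ 671.3 -144.7  130. ]
 [ 616.4    8.9  128. ]
 [ 599.5  -23.5  128. ]]
0.155 {'back98': [166.6, 168.3], 'rail54': [117.1, 122.4], 'rail38': [100.3, 104.7]}
0.165 {'back98': [168.1, 166.8], 'rail54': [118.7, 120.7], 'rail38': [101.9, 103.0]}
0.175 {'back98': [169.5, 165.3], 'rail54': [120.2, 119.0], 'rail38': [103.5, 101.3]}
[[ 579.67570129 -191.47894702  308.        ]
 [ 581.58396405 -203.13141139  308.        ]] [-5.48065681  6.32607817]
```

move_arm([
  [[0, 0.03, 0], 0],
  [[0, 0.08, 0], -0.004],
  [[0, 0.12, 0], -0.004],
  [[0, 0.133, 0], -0.004],
  [[0, 0.133, 0], -0.004],
])

```text
clock: 7.08
eef_pos: [540.4, -337.1, 325.3]
tool_rot: [-3.139, 0.004, 0.168]
force: [-0.4, 0.8, -2.1]
width: 13.0
```

```bash
cat > cab.py <<'E'
from h import *
yaw=.166;x=np.array([np.sin(yaw),-np.cos(yaw)]);y=np.array([np.cos(yaw),np.sin(yaw)])
O=np.array([518.06,-207.94])+66.5*x-8*y
if __name__=="__main__":
    s=read_state();d=s["eef_pos"][:2]-O;print("cab x,y",(d@x).round(1),(d@y).round(1),"z",s["eef_pos"][2],"rot",s["tool_rot"],"F",s["force"],"Fx",s["force"][:2]@x,s["width"],"O",O)
E
python3 cab.py; python3 - <<'E'
from h import *
s=read_state();im=get_image("wrist");np.save("s3.npy",np.r_[s["eef_pos"],s["tool_rot"]])
cv2.imwrite("pics/w3b.png",cv2.resize(im,(800,600),interpolation=cv2.INTER_CUBIC))
E
```

```text
cab x,y 64.6 8.7 z 325.25339700123897 rot [-3.13948234  0.00392173  0.16818439] F [-0.37535538  0.78288623 -2.0680269 ] Fx -0.8341475967254114 13.030751739329126 O [ 521.15834248 -274.84777439]
```

View pics/w3b.png

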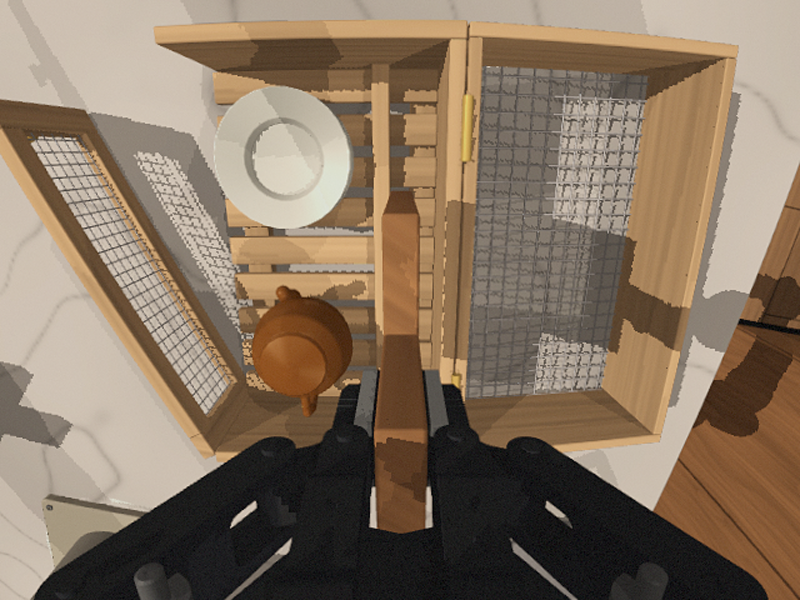

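The rail's rear top edge is at x≈389 (row 68) and x≈384 (row 200). The back panel's top inner edge is at (449,65) and (442,370). The board is about above the front of the channel.

```bash
python3 - <<'E'
from h import *
from cab import x,y
m=camera_model("wrist");v=np.load("s3.npy");P=Twrist(dict(eef_pos=v[:3],tool_rot=v[3:]),m)
for n,a,b,z in [("back98",(449,65),(442,370),129),("rail54",(389,68),(384,200),48),("rail38",(372,68),(371,300),48),("blade",(402,213),(402,330),308)]:
    h=hit(m,np.array([a,b])/1.25,z,P);d=h[0]-h[1];print(n,"ang",np.arctan2(d[1],d[0]).round(3),((h[:,:2]-v[:2])@x).round(1))
E
```

```text
back98 ang 0.176 [32.3 34.6]
rail54 ang 0.121 [-11.7 -16.8]
rail38 ang 0.146 [-26.4 -30.7]
blade ang 0.17 [-0.4 -0.2]
```

move_arm([
  [[0, 0, 0.03], 0],
  [[0, 0, 0.07], 0],
  [[0, 0, 0.105], 0],
  [[0, 0, 0.125], 0],
  [[0, 0, 0.135], 0],
])

```text
clock: 7.75
eef_pos: [540.2, -334.1, 195.1]
tool_rot: [-3.139, 0.003, 0.171]
force: [-17.4, 3.7, 65.2]
width: 13.6
```

```bash
python3 cab.py
```

```text
cab x,y 61.6 9.0 z 195.1244306973907 rot [-3.13905782  0.00342408  0.17147521] F [-17.39538446   3.70098143  65.2008055 ] Fx -6.524496431705744 13.647373714416027 O [ 521.15834248 -274.84777439]
```

The board touched down on the rail top (foot about 48 mm). I'll lift, shift further back and retry.

move_arm([
  [[0, 0, -0.015], 0],
  [[0, 0, -0.025], 0],
  [[0, 0.006, -0.025], 0],
  [[0, 0.013, -0.025], 0],
  [[0, 0.013, -0.025], 0],
])

```text
clock: 8.38
eef_pos: [541.9, -347.9, 219.1]
tool_rot: [-3.139, 0.005, 0.17]
force: [0.3, -0.5, -1.8]
width: 13.3
```

```bash
python3 cab.py; python3 - <<'E'
from h import *
s=read_state();im=get_image("wrist");np.save("s4.npy",np.r_[s["eef_pos"],s["tool_rot"]])
cv2.imwrite("pics/w4.png",im)
cv2.imwrite("pics/w4b.png",cv2.resize(im[:340,100:480],(800,716))[:600])
E
```

```text
cab x,y 75.5 8.4 z 219.104878224257 rot [-3.13872128  0.00477237  0.17011711] F [ 0.34288072 -0.47193865 -1.75701495] Fx 0.5221083520779249 13.343706179725798 O [ 521.15834248 -274.84777439]
```

View pics/w4b.png

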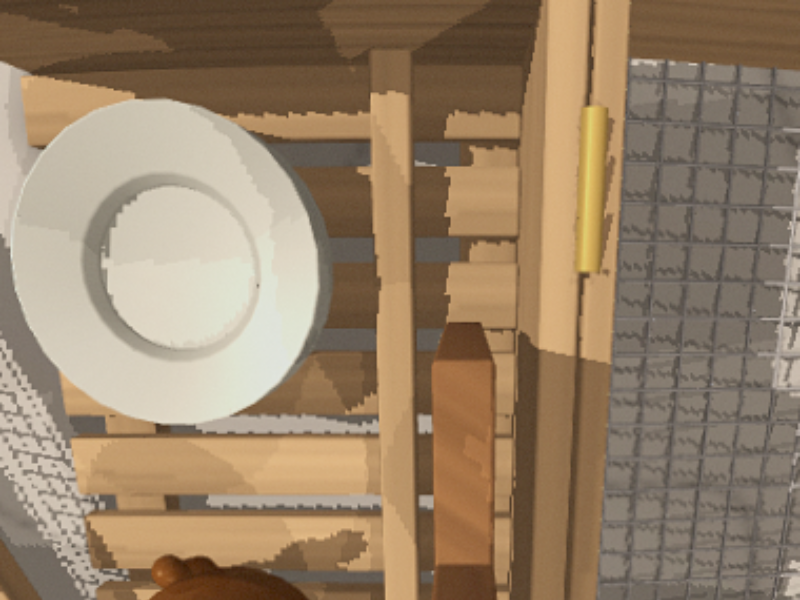

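move_arm([
  [[0, 0, 0.012], 0],
  [[0, 0, 0.022], 0],
  [[0, 0, 0.03], 0],
  [[0, 0, 0.036], 0],
  [[0, 0, 0.037], 0],
])

```text
clock: 9.05
eef_pos: [541.6, -347.1, 181.6]
tool_rot: [-3.138, 0.005, 0.171]
force: [0.1, 0.4, -2.4]
width: 13.3
```

```bash
python3 cab.py
```

```text
cab x,y 74.6 8.3 z 181.60147391479606 rot [-3.13762389  0.00519101  0.17066044] F [ 0.13890695  0.40007106 -2.3982509 ] Fx -0.3716187330009415 13.282909274055887 O [ 521.15834248 -274.84777439]
```

move_arm([
  [[0, -0.003, 0], 0],
  [[0, -0.006, 0], 0],
  [[0, -0.009, 0], 0],
  [[0, -0.009, 0], 0],
])

```text
clock: 9.55
eef_pos: [540.2, -337.8, 181.9]
tool_rot: [-3.138, 0.005, 0.171]
force: [-0.3, -0.9, -1.4]
width: 13.4
```

move_arm([
  [[0, 0, 0.002], 0],
  [[0, 0, 0.003], 0],
  [[0, 0, 0.004], 0],
  [[0, 0, 0.004], 0],
])

```text
clock: 10.05
eef_pos: [540.2, -337.9, 177.9]
tool_rot: [-3.138, 0.005, 0.171]
force: [0.7, -0.3, -1.6]
width: 13.1
```

```bash
python3 cab.py
```

```text
cab x,y 65.3 8.4 z 177.90990939175074 rot [-3.13768628  0.0049809   0.17118371] F [ 0.70494985 -0.33392812 -1.64041758] Fx 0.4458227901170842 13.102856973176136 O [ 521.15834248 -274.84777439]
```

move_arm([
  [[0, 0, 0.001], 0],
  [[0, 0, 0.002], 0],
  [[0, 0, 0.003], 0],
  [[0, 0, 0.003], 0],
])

```text
clock: 10.55
eef_pos: [540.0, -338.3, 177.7]
tool_rot: [-3.139, 0.004, 0.171]
force: [-5.7, 1.6, 14.6]
width: 13.5
```

move_arm([
  [[0, 0, 0], 0],
  [[0, 0, 0], 0],
  [[0, 0, 0], 0],
  [[0, 0, 0], 0],
], claw=0.4)

```text
clock: 11.05
eef_pos: [540.0, -338.2, 177.3]
tool_rot: [-3.138, 0.005, 0.171]
force: [0.1, -0.2, 0.2]
width: 34.4
```

```bash
python3 cab.py
```

```text
cab x,y 65.6 8.1 z 177.28464231474405 rot [-3.13844773  0.004609    0.17072292] F [ 0.06074444 -0.1662884   0.16302916] Fx 0.17403986734705018 34.4426108174578 O [ 521.15834248 -274.84777439]
```

move_arm([
  [[0, 0.005, 0], 0],
  [[0, 0.01, 0], 0],
  [[0, 0.015, 0], 0],
  [[0, 0.02, 0], 0],
  [[0, 0.025, 0], 0],
])

```text
clock: 11.68
eef_pos: [544.3, -363.3, 177.2]
tool_rot: [-3.139, 0.005, 0.171]
force: [0.1, 0.5, -0.2]
width: 34.1
```

```bash
python3 cab.py; python3 - <<'E'
from h import *
im=get_image("wrist");im2=get_image("scene")
o=np.hstack([cv2.resize(im[:,160:480],(400,600)),cv2.resize(im2[130:310,20:290],(400,267)) if 0 else np.vstack([cv2.resize(im2[130:310,20:290],(400,267)),np.zeros((333,400,3),np.uint8)])])
cv2.imwrite("pics/w5.png",o)
E
```

```text
cab x,y 91.0 8.2 z 177.1914234841897 rot [-3.13850026  0.00464948  0.17058985] F [ 0.1271615   0.4586421  -0.15748111] Fx -0.43132542589369416 34.095531931493966 O [ 521.15834248 -274.84777439]
```

View pics/w5.png

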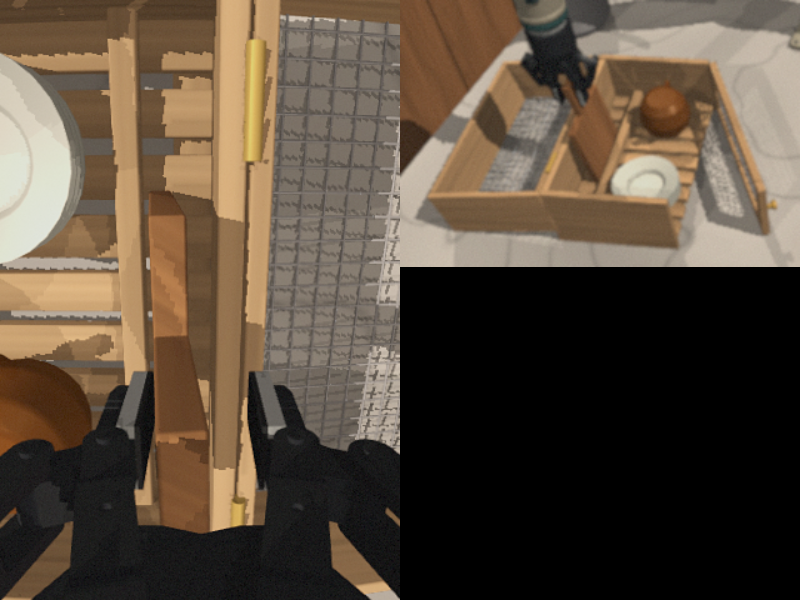

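The front finger (140,420) is against the handle and the board is starting to tilt back, with its foot just behind the rail. I'll continue.

move_arm([
  [[0, 0.003, 0], 0],
  [[0, 0.006, 0], 0],
  [[0, 0.009, 0], 0],
  [[0, 0.012, 0], 0],
  [[0, 0.015, 0], 0],
])

```text
clock: 12.4
eef_pos: [546.7, -378.7, 177.1]
tool_rot: [-3.139, 0.005, 0.17]
force: [-0.4, 0.4, -1.0]
width: 33.8
```

move_arm([
  [[0, 0.003, 0], 0],
  [[0, 0.006, 0], 0],
  [[0, 0.009, 0], 0],
  [[0, 0.012, 0], 0],
  [[0, 0.012, 0], 0],
])

```text
clock: 13.02
eef_pos: [548.3, -387.8, 176.7]
tool_rot: [-3.134, 0.006, 0.171]
force: [-2.7, 5.8, 3.1]
width: 33.9
```

```bash
python3 cab.py; python3 - <<'E'
from h import *
im=get_image("wrist");im2=get_image("scene")
o=np.hstack([cv2.resize(im[:,160:480],(400,600)),np.vstack([cv2.resize(im2[150:270,120:280],(400,300)),np.zeros((300,400,3),np.uint8)])])
cv2.imwrite("pics/w6.png",o)
E
```

```text
cab x,y 115.9 8.1 z 176.73430522961482 rot [-3.13395157  0.00617303  0.17101366] F [-2.72318012  5.80682046  3.12206485] Fx -6.176972290392585 33.8715917519158 O [ 521.15834248 -274.84777439]
```

View pics/w6.png

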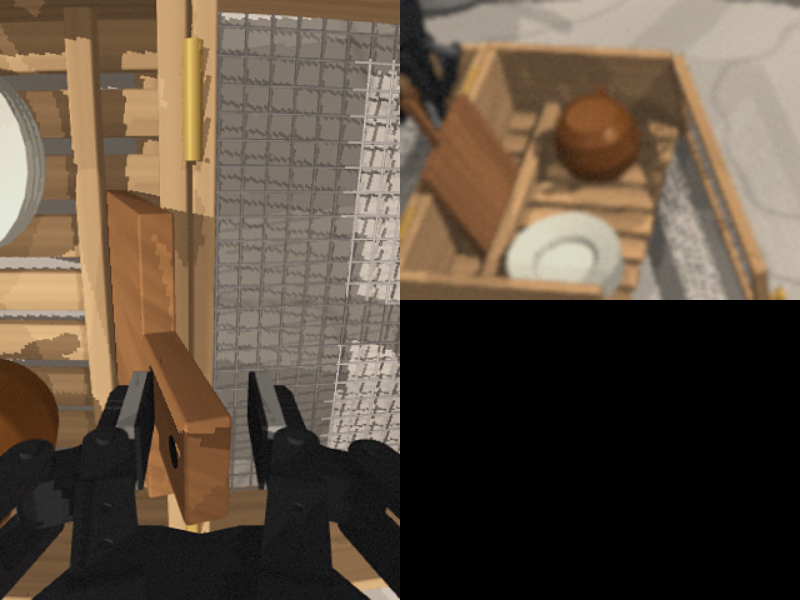

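The board leans on the back edge with only the front finger touching it. I'll open, then raise straight up.

move_arm([
  [[0, -0.002, 0], 0],
  [[0, -0.002, 0], 0],
  [[0, -0.002, 0], 0],
  [[0, -0.002, 0], 0],
], claw=0.9)

```text
clock: 13.62
eef_pos: [547.9, -386.2, 176.8]
tool_rot: [-3.135, 0.006, 0.171]
force: [-0.5, -0.0, 0.7]
width: 77.2
```

move_arm([
  [[0, 0, -0.03], 0],
  [[0, 0, -0.07], 0],
  [[0, 0, -0.12], 0],
  [[0, 0, -0.15], 0],
  [[0, 0, -0.15], 0],
])

```text
clock: 14.25
eef_pos: [550.3, -388.1, 330.0]
tool_rot: [-3.139, 0.002, 0.17]
force: [-0.1, -0.4, 0.2]
width: 77.1
```

```bash
python3 - <<'E'
from h import *
s=read_state();print(s["eef_pos"],s["tool_rot"]);np.save("s7.npy",np.r_[s["eef_pos"],s["tool_rot"]])
im=get_image("wrist");im2=get_image("scene")
cv2.imwrite("pics/w7raw.png",im);cv2.imwrite("pics/s7raw.png",im2)
o=np.hstack([cv2.resize(im[:,120:440],(400,600)),np.vstack([cv2.resize(im2[150:270,120:280],(400,300)),np.zeros((300,400,3),np.uint8)])])
t=get_image("top");cv2.imwrite("pics/t7raw.png",t);o[300:,400:]=cv2.resize(t[130:310,330:570],(400,300))
cv2.imwrite("pics/w7.png",o)
E
```

```text
[ 550.26601135 -388.09373018  330.03712923] [-3.13910118e+00  1.54542412e-03  1.70447230e-01]
```

View pics/w7.png

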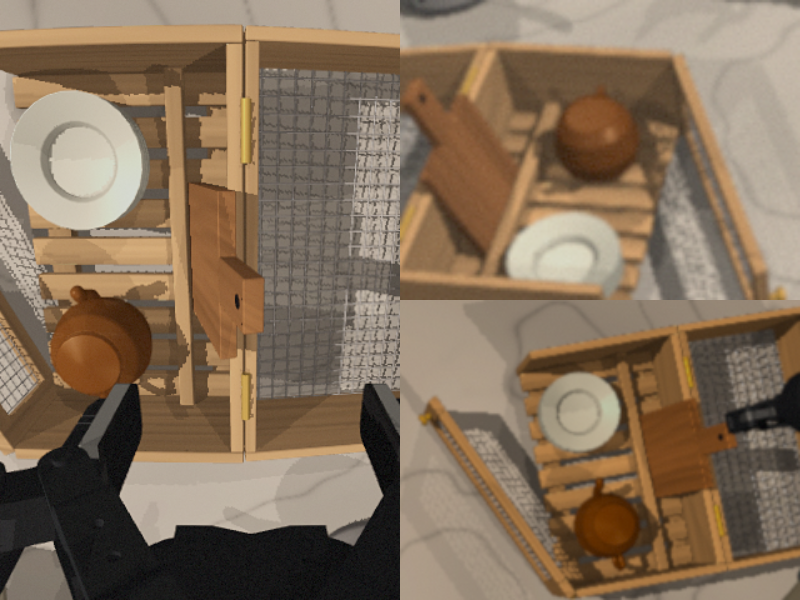

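```bash
python3 - <<'E'
from h import *
from cab import x,y,O
m=camera_model("wrist");v=np.load("s7.npy");P=Twrist(dict(eef_pos=v[:3],tool_rot=v[3:]),m)
f=lambda n,q,z:print(n,[(round(float((h[:2]-O)@x),1),round(float((h[:2]-O)@y),1)) for h in hit(m,[[120+a/1.25,b/1.25] for a,b in q],z,P)])
f("foot front edge",[(190,185),(191,260),(194,325)],34)
f("rail top rear",[(181,90),(186,250),(192,400)],48)
f("rail foot?",[(181,90),(186,250),(192,400)],30)
f("back top in",[(241,100),(230,450)],129)
f("handle top front",[(226,258),(248,335)],30+187+4);f("handle top",[(240,275),(250,333)],30+187)
c=lambda x,y:[[330+x*.6,130+y*.6]]
mt=camera_model("top")
for n,p,z in[("hinge",c(170,295),128),("knob",c(25,118),66),("freeTop",c(33,105),128)]:print(n,hit(mt,p,z).round(1))
E
python3 - <<'E'
import cv2
i=cv2.imread("pics/w7raw.png")[130:300,230:345]
cv2.imwrite("pics/w8c.png",cv2.resize(i,(405,600),interpolation=cv2.INTER_CUBIC))
E
```

```text
foot front edge [(56.1, 68.2), (54.6, -6.1), (55.1, -77.0)]
rail top rear [(52.6, 151.8), (52.0, 7.0), (51.5, -160.1)]
rail foot? [(49.9, 154.3), (49.2, 3.4), (48.8, -170.8)]
back top in [(107.8, 133.5), (97.1, -165.1)]
handle top front [(101.1, 37.0), (114.1, -11.2)]
handle top [(109.1, 25.8), (115.3, -11.5)]
hinge [[ 326.6 -186.5  128. ]]
knob [[594.4  12.8  66. ]]
freeTop [[604.1   5.  128. ]]
```

The foot's front edge is at cabinet x≈55–57, so the board foot is at about 62–64. It is parallel, free and leaning on the back edge. Next is the door: go round to its outer side and push.

move_arm([
  [[0.005, -0.055, 0], 0],
  [[0.012, -0.115, 0], 0],
  [[0.02, -0.175, 0], 0],
  [[0.027, -0.235, 0], 0],
  [[0.034, -0.295, 0], 0],
], claw=0)

```text
clock: 15.02
eef_pos: [530.7, -88.3, 326.4]
tool_rot: [-3.132, 0.01, 0.171]
force: [0.8, 0.9, 0.5]
width: 0.1
```

```bash
python3 go.py 525 45 330 0.17
```

```text
now [530.7 -88.3 326.4] [-3.132  0.01   0.171] shift [ 0.017  -0.1324 -0.0026] turn 0.001 rows 2.1357502430756394
```

move_arm([
  [[0.008, -0.055, 0], 0],
  [[0.017, -0.11, 0], 0],
  [[0.017, -0.133, 0.03], 0],
  [[0.017, -0.133, 0.08], 0],
  [[0.017, -0.133, 0.13], 0],
])

```text
clock: 15.65
eef_pos: [522.5, 46.9, 195.2]
tool_rot: [-3.132, 0.011, 0.172]
force: [1.1, -0.6, -1.2]
width: -0.0
```

move_arm([
  [[0, 0, 0.04], 0],
  [[0, 0, 0.08], 0],
  [[0, 0, 0.105], 0],
  [[0, 0, 0.105], 0],
])

```text
clock: 16.15
eef_pos: [518.5, 47.4, 87.7]
tool_rot: [-3.132, 0.018, 0.172]
force: [0.1, -0.7, 0.1]
width: -0.3
```

```bash
python3 go.py 547 5 90 0.17;python3 go.py 587 -50 90 0.17; python3 go.py 613 -109 90 .17
```

```text
now [518.5  47.4  87.7] [-3.132  0.018  0.172] shift [ 0.0208  0.0466 -0.0031] turn 0.002 rows 0.8180086539398828
now [518.5  47.4  87.7] [-3.132  0.018  0.172] shift [ 0.0508  0.1076 -0.0042] turn 0.002 rows 1.9053341990076074
now [518.5  47.4  87.7] [-3.132  0.018  0.172] shift [ 0.0663  0.1702 -0.0051] turn 0.002 rows 2.923724447882097
```

move_arm([
  [[0.012, 0.025, -0.002], 0],
  [[0.021, 0.045, -0.003], 0],
  [[0.03, 0.065, -0.004], 0],
  [[0.041, 0.086, -0.004], 0],
  [[0.05, 0.106, -0.004], 0],
])

```text
clock: 16.77
eef_pos: [586.7, -50.0, 90.4]
tool_rot: [-3.132, 0.018, 0.171]
force: [-1.5, 0.3, 1.3]
width: -0.2
```

move_arm([
  [[0.005, 0.015, 0], 0],
  [[0.009, 0.03, 0], 0],
  [[0.012, 0.042, 0], 0],
  [[0.015, 0.054, 0], 0],
  [[0.015, 0.054, 0], 0],
])

```text
clock: 17.4
eef_pos: [611.1, -101.7, 89.4]
tool_rot: [-3.133, 0.017, 0.17]
force: [-0.7, -0.4, 0.6]
width: 0.2
```

move_arm([
  [[0, 0.004, 0], 0],
  [[0, 0.008, 0], 0],
  [[0, 0.012, 0], 0],
  [[0, 0.012, 0], 0],
])

```text
clock: 17.9
eef_pos: [613.2, -114.1, 89.3]
tool_rot: [-3.133, 0.017, 0.169]
force: [-0.1, -0.1, 0.1]
width: 0.5
```

move_arm([
  [[0, 0.003, 0], 0],
  [[0, 0.006, 0], 0],
  [[0, 0.009, 0], 0],
  [[0, 0.009, 0], 0],
])

```text
clock: 18.4
eef_pos: [613.6, -116.9, 89.3]
tool_rot: [-3.126, 0.019, 0.173]
force: [-3.6, 11.0, 5.1]
width: -0.2
```

```bash
python3 - <<'E'
from cell import *
import numpy as np
s=read_state();print(s["eef_pos"],s["force"])
E
```

```text
[ 613.6370217  -116.92651231   89.33386579] [-3.61684049 10.96218838  5.0676602 ]
```

The push met a firm stop at 11 N, so the door should be shut. I'll back off and check.

move_arm([
  [[0, -0.01, 0], 0],
  [[0, -0.04, 0], 0],
  [[0, -0.09, 0], 0],
  [[0, -0.13, -0.04], 0],
  [[0, -0.15, -0.1], 0],
])

```text
clock: 19.02
eef_pos: [588.2, 32.4, 190.6]
tool_rot: [-3.124, 0.023, 0.177]
force: [1.5, -0.7, 0.9]
width: 0.1
```

move_arm([
  [[0, -0.03, -0.05], 0],
  [[0, -0.06, -0.1], 0],
  [[0, -0.1, -0.13], 0],
  [[0, -0.14, -0.13], 0],
  [[0, -0.14, -0.13], 0],
])

```text
clock: 19.65
eef_pos: [565.7, 172.9, 323.6]
tool_rot: [-3.122, 0.022, 0.183]
force: [-0.4, -1.7, -0.1]
width: 0.1
```

```bash
python3 - <<'E'
from h import *
im2=get_image("scene");t=get_image("top")
cv2.imwrite("pics/t9.png",t);cv2.imwrite("pics/s9.png",im2)
o=np.zeros((600,800,3),np.uint8)
o[:,:450]=cv2.resize(t[125:315,385:527],(450,600),interpolation=cv2.INTER_CUBIC);o[:300,450:]=cv2.resize(im2[150:300,110:285],(350,300));o[300:,450:]=cv2.resize(t,(350,262))[:262].repeat(1,0) if 0 else 0
o[300:562,450:]=cv2.resize(t,(350,262))
cv2.imwrite("pics/f.png",o)
E
```

```text
(no output)
```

View pics/f.png

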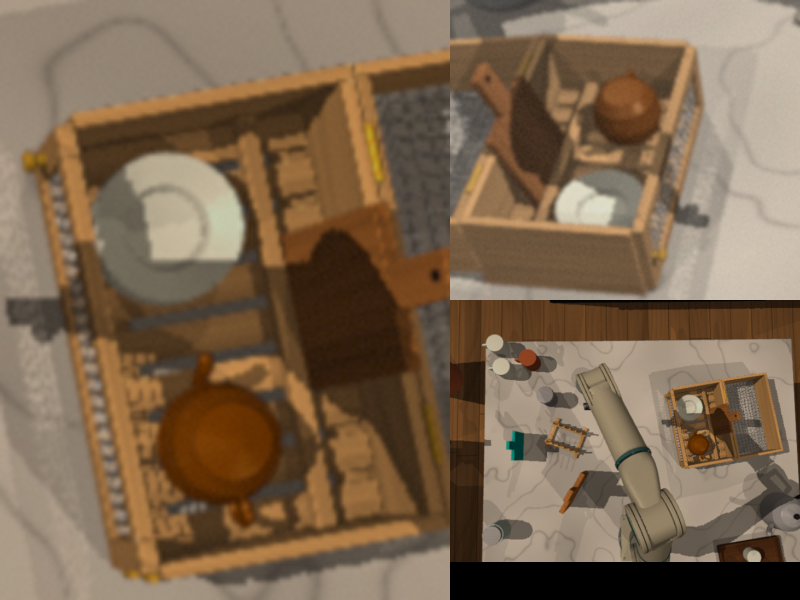

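The door's top edge, crop (45,170)–(118,560), is parallel to the cabinet front within about 0.02 rad. The board leans behind the rail, and the other things have not moved. The arm is clear, so I'm handing in.

```bash
python3 -c "
from cell import *
print(finish_job(),read_state()['clock'])"
```

```text
the job is handed in; nothing more can be done
the job is handed in; nothing more can be done
```

I moved the small brown board from the drying rack to the tea cabinet. It stands behind the plate rail, leans on the back panel, and is let go. I then pushed the mesh door shut against its stop (about 11 N) and handed in at about 20 s; no verdict was reported.

**Last checks**
- **Board:** its foot is at about x = 62–64 mm in the cabinet frame, by wrist camera with a couple of mm of uncertainty. It is in line with the rail within about 0.01 rad. I judged the lean on the back edge from the pictures and did not measure the angle.
- **Door:** parallel to the cabinet front within about 0.02 rad, measured from the last top picture.
- **Other items:** the teapot, saucers, caddy and coaster box look unmoved in the last pictures, but I did not measure them. The arm was clear of everything.

**What went wrong or disagreed**
- The first lowering landed the board on top of the plate rail, with about 65 N at the wrist. I lifted it, shifted it back about 14 mm, and the second try reached the slats gently.
- The rail and back-panel measurements disagreed by 2–4 mm along the cabinet's depth, so I set the foot down a little clear of the rail.

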